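Tip the base plate out of its flush nest and set it on the sloping stand

ROBOT

A 6-joint arm with a two-finger parallel gripper is mounted at the origin on a cart in front of the work surface, level with it; the furniture and walls round the work are solid. World frame = base frame: x ahead of the robot, y to its left, z up, the work surface at z = 0. Lengths are in m, angles in degrees, forces in N, time in s.
With the tool pointing down it reaches from about 0.375 to 0.9 m from the base axis. Payload 3.1 kg.
Tool frame: the origin (TCP) lies on the centre line of the jaws, within the pads' length; the fingertips stand finger_overhang ahead of it and the grasp point (between the pads) lies 5 mm behind it (finger_overhang is the distance from the TCP to the fingertips, in m); z points along the fingers, y is the line along which they close (so a half turn about z gives the same grasp; the last joint's range is limited). The gripper opens to 87 mm and grips with 3 to 60 N. Pads are 19 mm wide; open, the fingers measure 117 mm over their backs; the gripper's body (75 mm by 190 mm) begins 51 mm behind the grasp point.
Start: joints at [-83.165, 30.224, 82.088, -0, 67.689, -10.227], TCP at [0.183, -0.597, 0.237] pointing down, gripper open.
Joint ranges: [-176.69, 176.69], [-43.24, 126.21], [12.49, 139.97], [-82, 262], [0, 151.66], [-163.58, 163.58]. Speed limits (degrees/s): [159.86, 159.86, 180, 180, 180, 180].

INTERFACE

Orientations are given as a 3x3 rotation matrix whose columns are the frame's x, y, z axes.
In Python, from rig import read_state, capture, calibration, hand_in, finger_overhang gives the robot as it stands.
- The arm moves only by the tool send_rows, never from a script. Its argument "plan" is a list of rows, each a list of 5 numbers: the closure in counts, from 0 (fully open) to 255 (shut), then the shift along the tool's x, y, z in m, then the turn about the tool's z in rad. A call has 1 to 20 rows; each row shifts and turns the commanded pose from where the row before left it, along the tool's axes as they then stand; what a row does not reach is not made up. A row lasts 1/12 s, in which the tool goes at most 41.7 mm and 7.16 degrees, less where a joint would pass 70% of its speed; a pose out of reach is approached as far as the arm can. A call is refused whole if a number of a shift passes 0.0417 or a number of a turn 0.125, either way. A call with a gripper value outside its range is refused whole. The fingers move at their own pace and stop on an object; the grip force is fixed at half the most. Time passes only in rows, so rows that do not move let the fingers close. It gives the time, the measured TCP pose, the force, the opening and the grip force at its end, in the units of the state.
- read_state(): the state, without advancing time (a new reading comes with each control period).
- capture(name): name is "side" or "top" or "wrist"; returns (picture, depth): 384x512x3 uint8, blue, green, red; 384x512 float32, m along the optical axis (not along the pixel's ray), 0 where there is no reading.
- calibration(name): a dict with "fx", "fy", "cx", "cy" (pixels), "xyz" and "rotation" of the camera in the world. Camera axes: x right, y down, z forward; pixel columns grow to the right and rows downward; lengths in m; the calibration is good to about 2 mm. A picture is of the moment at which its call begins: read the wrist's pose just before it. calibration takes no time and is no camera call; for the wrist camera it gives the pose at the moment of the call.
- hand_in(): hands the job in; it is judged then, once.
The state is a dict: "time_s": time; "joint_positions": joint angles; "qvel": joint speeds; "tau": joint torques, N m; "position": TCP position; "tcp_rot": TCP orientation; "force": force on the tool from outside, world axes, zero at the start; "moment": the same for the moment, N m; "opening": opening from 0.0 (shut) to 1.0 (fully open); "grasp_force": force on a finger pad.
Only numpy, scipy, OpenCV 4.12 (cv2) and the standard library are available. Lean on these libraries where they do the work, as an engineer would, in place of code of your own. Each camera call takes 0.05 s, during which the arm holds its last target. There are 200 camera calls.

TASK

The aluminium plate lies flush in its wooden nest with no room for fingers: press down the end over the hollow of the nest (the end with the windows in the side walls) until the plate tips and stays up on its own. Take the raised end, draw the plate out, and gently set it on the sloping grey rest of the stand beside it, short edge down on the ledge and lying flat against the rest, centred side to side; then let go. Leave the bottle, the tin and the spool where they are.

Things in the scene. Friction and masses are not known exactly. Their poses are not given: they have to be found in the camera images.
- plate_center (a point): Centre of the loose bare-aluminium plate, 72 x 110 x 12 mm, about 0.26 kg, a small screw hole at each corner. Its x axis runs along the 72 mm width, y along the 110 mm length, z through the thickness. At the start it lies level in the nest, top flush with the nest's rim; its +y end is the one over the hollow, the end to press.
- nest: Fixed light-wood block, 95 (x) x 135 (y) x 60 mm high, origin at the middle of its underside; its -y end faces the open right side. Pocket in the top: 75 mm wide in x, y from -57 to +58 mm, 12 mm deep, the plate in it. Its floor (48 mm up) supports the plate only from y = -57 to +3 mm, where it ends in a rounded edge. Walls 10 mm thick.
- nest_hollow (a point): Point at rim height, 60 mm up, 42 mm from the nest's middle towards +y, above the hollow: the pocket is 42 mm deeper there, y = +3 to +58 mm (toe stop at y above 52 mm, up to 24 mm above the underside). A window in each side wall shows it. A fingertip pressing the plate here goes down about 28 mm to tip it.
- nest_edge (a point): Middle of the rounded edge of the pocket floor, 48 mm up, y = +3 mm: the plate swings over it. Pressed beyond about 35 degrees the plate falls over by itself and stays, leaning about 47 degrees from level, its -y end standing free with its underside about 25 mm above the rim; pressed less, it drops back.
- stand_rest: Grey rest of the fixed stand. Origin: inner corner of rest and ledge, mid-width, 24 mm up. x runs up the rest's face, which leans back 40 degrees from upright, rising towards the right side; y along the ledge; z out of the face. Rest y -39 to 39, up to x = 75 mm; ledge at x = 0, z 0 to 22 mm; lip z 22 to 30 mm, 10 mm high. The plate, well placed, has its centre at x 55, y 0, z 6 mm.
- stand: Dark steel base of the stand, 100 mm (x -38 to 62) x 84 mm (y), 10 mm thick, fixed, origin at its underside below the rest's foot; it carries the rest, with two posts (up to 70 mm high) behind. The stand is in front of or behind the nest as seen from the robot; its own x axis, the way the rest rises, points to the right.
- flux_bottle: Bystander: small amber bottle with a spout, 34 mm round, 94 mm tall; origin at its underside.
- bits_tin: Bystander: open round tin, 57 mm round, 30 mm tall; origin at its underside.
- wick_spool: Bystander: flat white spool, 61 x 58 x 24 mm; origin at its underside.

How it is judged (in metres and radians):
On the way, in this order (a step that is already met when the one before it is completed fails the run):
1. the plate has been tipped up in the nest, leaning more than 40 degrees, and stays so by itself, with nothing of the robot touching it (angle between plate_center's own z axis and vertical between 0.7 and 1.2 rad and horizontal distance between plate_center and nest below 0.03 m and height (world z) of plate_center below 0.075 m and contact force between each of the arm, the fingers and plate below 0.05 N), for 0.3 s.
2. the plate is held in the fingers, clear of the nest (height (world z) of plate_center above 0.11 m and contact force between the fingers and plate above 1 N and contact force between plate and nest below 0.05 N), for 0.1 s.
At the end, for the whole second after the job is handed in: The plate is at rest on the stand, released: a short (72 mm) edge down on the ledge behind the lip, lying against the rest within 7 degrees of its face and turned less than 7 degrees on it, centred on the rest's width within 10 mm (centre 50 to 60 mm up the rest and 2 to 10 mm out of its face) (x of plate_center in the frame of stand_rest between 0.05 and 0.06 m and y of plate_center in the frame of stand_rest between -0.01 and 0.01 m and z of plate_center in the frame of stand_rest between 0.002 and 0.01 m and angle between the z axis of plate_center and the z axis of stand_rest, either way round below 0.12 rad and angle between the y axis of plate_center and the x axis of stand_rest, either way round below 0.12 rad and linear speed of plate below 0.02 m/s and contact force between the fingers and plate below 0.05 N); the robot touches nothing.
It fails at once if the bottle, the tin or the spool was moved by more than 30 mm or the bottle tipped over (angle between flux_bottle's own z axis and vertical above 0.5 rad or distance of any of flux_bottle, bits_tin, wick_spool from where it was at the start of the episode above 0.03 m).
It fails at once if the plate was slammed onto the stand (more than 100 N) (contact force between plate and stand above 100 N).
It also fails if it takes over 54 s, if anything falls off the work surface, if the arm or the gripper's body presses on something with over 40 N, if the wrist force passes 120 N, or if a joint passes its speed limit or range.

## Working session

There is one attempt and no reset: what is moved stays moved. The work goes in short steps, Python scripts to look and compute and a tool call to move; the robot and the scene stay as the last step left them, time stands still between calls to the robot, and variables do not carry over. Pictures are saved under pics/ and viewed, at most 10 in all, crops included, and the job is handed in when it is done.

Besides the shell and the picture viewer there is one more tool, called after "Emit:" in YAML: its name, and indented under it one key for each argument. send_rows: Moves the arm, as the interface text tells. Its arguments: {"type":"object","properties":{"plan":{"type":"array","items":{"type":"array","items":{"type":"number"}}}},"required":["plan"]}

```bash
ls; mkdir -p pics
python3 - <<'E'
from rig import *
import cv2,numpy as np
s=read_state();print(s['time_s'],s['position'],np.round(s['tcp_rot'],3).tolist(),s['opening'],finger_overhang if not callable(finger_overhang) else finger_overhang())
for n in ('side','top'):
    c=calibration(n);print(n,{k:np.round(v,4).tolist() for k,v in c.items()})
    p,d=capture(n);cv2.imwrite(f'pics/{n}0.png',p);np.save(f'pics/{n}0.npy',d)
E
```

```text
pics
0.0 [ 0.1833463  -0.59677612  0.23557459] [[0.956, 0.293, -0.0], [0.293, -0.956, 0.002], [0.0, -0.002, -1.0]] 1.0027796526297958 0.014
side {'fx': 379.7416, 'fy': 379.7416, 'cx': 250.9401, 'cy': 198.9825, 'xyz': [0.5671, -0.798, 0.567], 'rotation': [[0.9982, 0.0189, -0.0576], [0.0571, -0.6116, 0.7891], [-0.0203, -0.791, -0.6115]]}
top {'fx': 388.2473, 'fy': 388.2473, 'cx': 253.2765, 'cy': 187.5655, 'xyz': [0.4462, -0.1368, 0.9191], 'rotation': [[0.0082, -0.9981, 0.061], [-0.9996, -0.0066, 0.0267], [-0.0262, -0.0612, -0.9978]]}
```

View pics/top0.png

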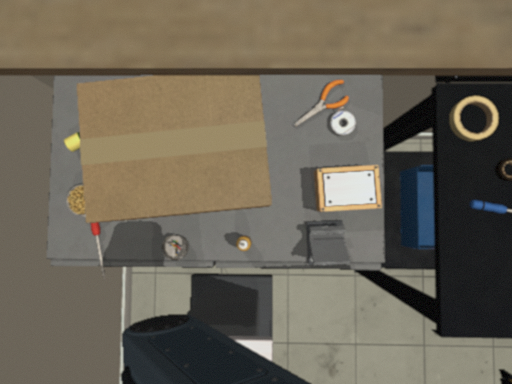

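View pics/side0.png

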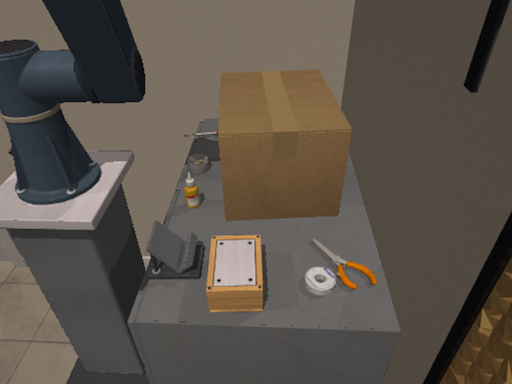

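The top view shows the nest at about (349,188) with its -y end to the image right (world -y). The grey stand is at (326,243), nearer the robot, with the bottle at (244,243), the tin at (175,246) and the spool at (343,122). The side view agrees: nest at (236,270), stand at (178,252), and a tall carton to the left of the nest.

```bash
cat > h.py <<'E'
import numpy as np,cv2
from rig import *
def cloud(n,d):
    c=calibration(n);v,u=np.mgrid[:384,:512]
    P=np.stack([(u-c['cx'])/c['fx']*d,(v-c['cy'])/c['fy']*d,d],-1)
    return P@np.array(c['rotation']).T+np.array(c['xyz'])
def ray(n,uv,z):
    c=calibration(n);uv=np.atleast_2d(uv).astype(float)
    r=np.stack([(uv[:,0]-c['cx'])/c['fx'],(uv[:,1]-c['cy'])/c['fy'],np.ones(len(uv))],-1)@np.array(c['rotation']).T
    o=np.array(c['xyz']);return o+r*((z-o[2])/r[:,2])[:,None]
E
python3 - <<'E'
from h import *
for n,box in (('top',(300,395,150,225)),('side',(195,275,225,320))):
    p=cv2.imread(f'pics/{n}0.png');P=cloud(n,np.load(f'pics/{n}0.npy'))
    h=cv2.cvtColor(p,cv2.COLOR_BGR2HSV)
    m=cv2.inRange(h,(8,70,120),(25,255,255));M=np.zeros_like(m);a,b,c,d=box;M[c:d,a:b]=m[c:d,a:b]
    cs,_=cv2.findContours(M,0,2);k=max(cs,key=cv2.contourArea)
    if n=='top':
        r=cv2.minAreaRect(k);print(r)
        w=ray(n,cv2.boxPoints(r),0.06);print(w.round(4),w.mean(0))
    M2=(M>0)&(np.abs(P[...,2]-.06)<.006)
    k2=P[M2][:,:2].astype(np.float32);r=cv2.minAreaRect(k2);print(n,'cloud rim',r,len(k2),np.median(P[M2][:,2]))
    Q=P.reshape(-1,3)
    for lo,hi in ((.3,.62),):
        s=(Q[:,0]>.25)&(Q[:,0]<.45)&(Q[:,1]<-.2)&(Q[:,1]>-.45)
    s=(np.abs(Q[:,0]-.31)<.07)&(np.abs(Q[:,1]+.31)<.1)
    q=Q[s];print(n,'stand pts',[(z,(q[:,2]>z).sum(),q[q[:,2]>z][:,:2].min(0).round(3),q[q[:,2]>z][:,:2].max(0).round(3)) for z in (.006,.02,.03,.05,.065,.075) if (q[:,2]>z).any()])
    s=(Q[:,2]>.1);q=Q[s&(Q[:,0]>.3)&(Q[:,1]>-.5)&(Q[:,1]<.4)&(Q[:,0]<.75)]
    print('tall',q.min(0).round(3),q.max(0).round(3))
    if n=='top':
        for r_ in (20,60,100,140,180,215): print([tuple(P[r_,c].round(3)) for c in (150,260,265,270,275)])
E
```

```text
((348.89300537109375, 187.78794860839844), (44.3509635925293, 62.690181732177734), 86.42366790771484)
[[ 0.544  -0.2529  0.06  ]
 [ 0.5534 -0.3905  0.06  ]
 [ 0.4558 -0.3954  0.06  ]
 [ 0.4461 -0.2588  0.06  ]] [ 0.49981539 -0.32440358  0.06      ]
top cloud rim ((0.4999973773956299, -0.3252400755882263), (0.09529052674770355, 0.13550922274589539), 3.9033830165863037) 882 0.05962420203748092
top stand pts [(0.006, np.int64(902), array([ 0.325, -0.322]), array([ 0.379, -0.238])), (0.02, np.int64(820), array([ 0.335, -0.322]), array([ 0.379, -0.242])), (0.03, np.int64(820), array([ 0.335, -0.322]), array([ 0.379, -0.242])), (0.05, np.int64(594), array([ 0.335, -0.322]), array([ 0.369, -0.242])), (0.065, np.int64(349), array([ 0.335, -0.322]), array([ 0.356, -0.243])), (0.075, np.int64(184), array([ 0.335, -0.322]), array([ 0.348, -0.243]))]
tall [ 0.423 -0.358  0.101] [0.696 0.21  0.919]
[(np.float64(0.614), np.float64(-0.036), np.float64(0.589)), (np.float64(0.613), np.float64(-0.133), np.float64(0.589)), (np.float64(0.614), np.float64(-0.137), np.float64(0.588)), (np.float64(0.614), 
[... 1544 characters left out ...]
.438), np.float64(-0.164), np.float64(-0.0))]
side cloud rim ((0.499921590089798, -0.3253915011882782), (0.09496734291315079, 0.13693785667419434), 3.9984524250030518) 1148 0.06065326727485909
side stand pts [(0.006, np.int64(1359), array([ 0.328, -0.327]), array([ 0.38 , -0.242])), (0.02, np.int64(1036), array([ 0.333, -0.323]), array([ 0.38 , -0.242])), (0.03, np.int64(1018), array([ 0.333, -0.323]), array([ 0.38 , -0.242])), (0.05, np.int64(702), array([ 0.333, -0.323]), array([ 0.37 , -0.242])), (0.065, np.int64(392), array([ 0.333, -0.323]), array([ 0.357, -0.243])), (0.075, np.int64(197), array([ 0.333, -0.323]), array([ 0.348, -0.245]))]
tall [ 0.423 -0.155  0.1  ] [0.716 0.212 0.226]
```

Run:
```python
from h import *
p=cv2.imread('pics/side0.png')[210:320,140:290];cv2.imwrite('pics/crop1.png',cv2.resize(p,None,fx=5,fy=5,interpolation=cv2.INTER_CUBIC))
for n in ('top','side'):
    Q=cloud(n,np.load(f'pics/{n}0.npy')).reshape(-1,3)
    q=Q[(Q[:,0]>.2)&(Q[:,0]<.45)&(Q[:,1]<-.19)&(Q[:,1]>-.37)&(Q[:,2]<.11)&(Q[:,2]>.006)]
    b=q[(q[:,2]<.014)&(q[:,0]<.44)];print(n,'base',b.min(0).round(3),b.max(0).round(3),len(b))
    f=q[(q[:,2]>.037)&(q[:,2]<.075)&(q[:,0]<.43)]
    for _ in range(6):
        A=np.c_[f[:,:2],np.ones(len(f))];k=np.linalg.lstsq(A,f[:,2],rcond=None)[0];r=A@k-f[:,2];f=f[np.abs(r)<max(.002,1.5*r.std())]
    nn=np.array([-k[0],-k[1],1]);nn/=np.linalg.norm(nn)
    print('plane',k.round(4),nn.round(3),'tilt',np.degrees(np.arccos(nn[2])),'az',np.degrees(np.arctan2(nn[1],nn[0])),len(f),f.min(0).round(4),f.max(0).round(4))
    print('x at z=.024,y=-.282:',(.024-k[2]-k[1]*-.282)/k[0])
    r=cv2.minAreaRect(f[:,:2].astype(np.float32));print(r)
```

```text
top base [ 0.325 -0.32   0.006] [ 0.428 -0.238  0.014] 298
plane [-0.3155 -0.0013  0.174 ] [0.301 0.001 0.954] tilt 17.510336474837832 az 0.23217946215938198 328 [ 0.3464 -0.3209  0.0404] [ 0.4172 -0.2406  0.0683]
x at z=.024,y=-.282: 0.4766398382958808
((0.3818427622318268, -0.28024202585220337), (0.06604259461164474, 0.07856085151433945), 3.733259439468384)
side base [ 0.328 -0.327  0.006] [ 0.429 -0.239  0.014] 701
plane [-0.2869  0.0137  0.1673] [ 0.276 -0.013  0.961] tilt 16.027886916474355 az -2.729713131396606 400 [ 0.3404 -0.323   0.04  ] [ 0.4165 -0.2405  0.0669]
x at z=.024,y=-.282: 0.48593220619296434
((0.3770449459552765, -0.28213125467300415), (0.07618169486522675, 0.0804760530591011), 2.5465774536132812)
```

View pics/crop1.png

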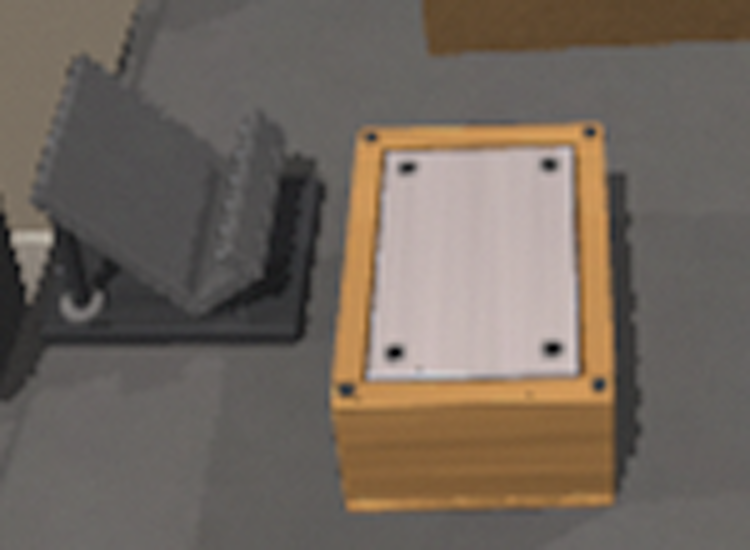

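The crop shows the stand clearly. Its rest rises to the image left (towards the robot, -x) and its ledge and lip are on the nest side, which contradicts "points to the right". I'll use the measured geometry. Next I turn the jaws and go above the nest.

Emit:
send_rows:
  plan:
    - [0, 0, 0, 0, -0.122]
    - [0, 0, 0, 0, -0.122]
    - [0, 0, 0, 0, -0.122]
    - [0, 0, 0, 0, -0.122]
    - [0, 0, 0, 0, -0.122]
    - [0, 0, 0, 0, -0.122]
    - [0, 0, 0, 0, -0.122]
    - [0, 0, 0, 0, -0.122]
    - [0, 0, 0, 0, -0.122]
    - [0, 0, 0, 0, -0.122]
    - [0, 0, 0, 0, -0.121]
    - [0, 0, 0, 0, 0]

```text
time_s: 1.1
position: [0.1833, -0.5971, 0.236]
tcp_rot: [[-0.07, 0.998, -0.0], [0.998, 0.07, 0.001], [0.001, -0.0, -1.0]]
force: [-0.1, -0.4, -0.9]
opening: 1.0
grasp_force: 0.0
```

Run:
```python
from h import *
for n in ('top','side'):
    Q=cloud(n,np.load(f'pics/{n}0.npy')).reshape(-1,3)
    f=Q[(Q[:,0]>.33)&(Q[:,0]<.376)&(Q[:,1]<-.245)&(Q[:,1]>-.317)&(Q[:,2]<.09)&(Q[:,2]>.035)]
    A=np.c_[f[:,1:],np.ones(len(f))]
    for _ in range(5):
        k=np.linalg.lstsq(A,f[:,0],rcond=None)[0];r=A@k-f[:,0];g=np.abs(r)<.003;f=f[g];A=A[g]
    nn=np.array([1,-k[0],-k[1]]);nn/=np.linalg.norm(nn)
    print(n,len(f),nn.round(3),'tilt',np.degrees(np.arccos(nn[2])),'az',np.degrees(np.arctan2(nn[1],nn[0])),'x0',k[0]*-.282+k[1]*.024+k[2], r.std())
    g=Q[(Q[:,0]>.345)&(Q[:,0]<.37)&(Q[:,1]<-.2)&(Q[:,1]>-.36)&(Q[:,2]>.03)&(Q[:,2]<.09)]
    az=np.arctan2(nn[1],nn[0]);t=g[:,:2]@[-np.sin(az),np.cos(az)]
    print('along',t.min(),t.max(),'mid y',(t.min()+t.max())/2)
    b=Q[(Q[:,2]>.006)&(Q[:,2]<.014)&(Q[:,0]<.435)&(Q[:,0]>.29)&(Q[:,1]>-.345)&(Q[:,1]<-.22)]
    print(cv2.minAreaRect(b[:,:2].astype(np.float32)))
s=read_state();print(s['position'],s['tcp_rot'].round(3).tolist(),s['joint_positions'])
```

```text
top 585 [0.762 0.036 0.646] tilt 49.73758853377894 az 2.720284008027903 x0 0.3887163633784143 0.0012461880575190898
along -0.3377962380189128 -0.2592902286876288 mid y -0.2985432333532708
((0.3766562342643738, -0.2797887921333313), (0.10069212317466736, 0.08254341781139374), 1.469619631767273)
side 479 [0.773 0.024 0.634] tilt 50.63105158544518 az 1.7769512773229077 x0 0.38829988738759336 0.0009399186133449595
along -0.33412796115123 -0.2534482919625677 mid y -0.29378812655689884
((0.37698599696159363, -0.28340470790863037), (0.1001335009932518, 0.08401592075824738), 3.4251937866210938)
[ 0.183344   -0.59711227  0.23600124] [[-0.07, 0.998, -0.0], [0.998, 0.07, 0.001], [0.001, -0.0, -1.0]] [-8.31657105e+01  3.02558272e+01  8.21237032e+01 -2.98395626e-03
  6.76871544e+01 -8.71758682e+01]
```

Emit:
send_rows:
  plan:
    - [0, 0.0185, 0.0239, 0, 0]
    - [0, 0.0185, 0.0239, 0, 0]
    - [0, 0.0185, 0.0239, 0, 0]
    - [0, 0.0185, 0.0239, 0, 0]
    - [0, 0.0185, 0.0239, 0, 0]
    - [0, 0.0185, 0.0239, 0, 0]
    - [0, 0.0185, 0.0239, 0, 0]
    - [0, 0.0185, 0.0239, 0, 0]
    - [0, 0.0185, 0.0239, 0, 0]
    - [0, 0.0185, 0.0239, 0, 0]
    - [0, 0.0185, 0.0239, 0, 0]
    - [0, 0.0185, 0.0239, 0, 0]
    - [0, 0.0185, 0.0239, 0, 0]
    - [0, 0.0185, 0.0239, 0, 0]
    - [0, 0, 0, 0, 0]
    - [0, 0, 0, 0, 0]

```text
time_s: 2.43
position: [0.5004, -0.3149, 0.2362]
tcp_rot: [[-0.069, 0.998, -0.001], [0.998, 0.069, 0.0], [0.0, -0.001, -1.0]]
force: [0.2, -0.4, -0.9]
opening: 1.002
grasp_force: 0.0
```

Run:
```python
from h import *
s=read_state();print(s['position'],s['tcp_rot'].round(4).tolist(),s['joint_positions'].round(1))
c=calibration('wrist');print({k:np.round(v,3).tolist() for k,v in c.items()})
p,d=capture('wrist');cv2.imwrite('pics/w1.png',p);np.save('pics/w1.npy',d)
```

```text
[ 0.50041558 -0.31493512  0.23619971] [[-0.0687, 0.9976, -0.0006], [0.9976, 0.0687, 0.0003], [0.0003, -0.0006, -1.0]] [-43.   27.6  87.1  -0.   65.3 -46.9]
{'fx': 306.813, 'fy': 306.813, 'cx': 257.337, 'cy': 195.049, 'xyz': [0.496, -0.25, 0.384], 'rotation': [[0.998, 0.066, 0.017], [0.068, -0.969, -0.238], [0.0, 0.239, -0.971]]}
```

View pics/w1.png

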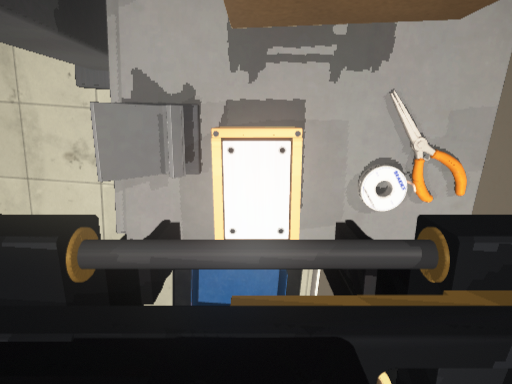

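The wrist view shows the plate flush in the nest, spanning about (222,138) to (291,240). The stand is at (145,140), with the ledge on the nest side, which confirms the earlier measurement. I now close the jaws, move above the +y end and go down near the rim.

Emit:
send_rows:
  plan:
    - [255, 0.0148, -0.0005, 0, 0]
    - [255, 0.0148, -0.0005, 0, 0]
    - [255, 0, 0, 0.0185, 0]
    - [255, 0, 0, 0.0185, 0]
    - [255, 0, 0, 0.0185, 0]
    - [255, 0, 0, 0.0185, 0]
    - [255, 0, 0, 0.0185, 0]
    - [255, 0, 0, 0.0185, 0]
    - [255, 0, 0, 0.0185, 0]
    - [255, 0, 0, 0.0185, 0]
    - [255, 0, 0, 0, 0]
    - [255, 0, 0, 0, 0]
    - [255, 0, 0, 0, 0]
    - [255, 0, 0, 0, 0]

```text
time_s: 3.65
position: [0.4971, -0.2873, 0.09]
tcp_rot: [[-0.067, 0.998, 0.002], [0.998, 0.067, -0.002], [-0.002, 0.002, -1.0]]
force: [0.5, -0.7, -0.0]
opening: 0.043
grasp_force: 0.0
```

Emit:
send_rows:
  plan:
    - [255, 0.001, 0, 0.006, 0]
    - [255, 0.001, 0, 0.006, 0]
    - [255, 0, 0, 0.004, 0]
    - [255, 0, 0, 0.004, 0]
    - [255, 0, 0, 0.003, 0]
    - [255, 0, 0, 0.003, 0]
    - [255, 0, 0, 0.003, 0]
    - [255, 0, 0, 0, 0]
    - [255, 0, 0, 0, 0]

```text
time_s: 4.4
position: [0.4965, -0.2849, 0.0593]
tcp_rot: [[-0.068, 0.998, -0.0], [0.998, 0.068, 0.0], [0.0, -0.0, -1.0]]
force: [0.7, 0.5, 0.7]
opening: 0.005
grasp_force: 0.0
```

The plate yields easily, so this is the correct end. I continue slowly.

Emit:
send_rows:
  plan:
    - [255, 0, 0, 0.003, 0]
    - [255, 0, 0, 0.003, 0]
    - [255, 0, 0, 0.002, 0]
    - [255, 0, 0, 0.002, 0]
    - [255, 0, 0, 0, 0]
    - [255, 0, 0, 0, 0]

```text
time_s: 4.9
position: [0.4966, -0.2848, 0.0504]
tcp_rot: [[-0.068, 0.998, 0.0], [0.998, 0.068, -0.0], [-0.0, 0.0, -1.0]]
force: [-0.9, 0.4, 7.0]
opening: 0.009
grasp_force: 2.7
```

Run:
```python
from h import *
p,d=capture('side');np.save('pics/s2.npy',d);P=cloud('side',d)
for n,p,d in (('side',p,d),):
    Q=P.reshape(-1,3);R=(Q[:,:2]-[.5,-.3253]);yn=R@[-.068,.9977];xn=R@[.9977,.068]
    for a in range(-60,0,8):
        g=(abs(xn)<.03)&(yn>a/1000)&(yn<(a+8)/1000);print(a+4,g.sum(),np.percentile(Q[g,2],[10,50,90]).round(4) if g.sum() else '')
cv2.imwrite('pics/s2.png',cv2.resize(p[200:330,140:300],None,fx=4,fy=4))
```

```text
-56 35 [0.0595 0.0605 0.0612]
-48 61 [0.0477 0.0487 0.0501]
-40 124 [0.048  0.0489 0.0501]
-32 212 [0.0482 0.05   0.0902]
-24 670 [0.0491 0.3313 0.3567]
-16 589 [0.0489 0.3466 0.372 ]
-8 442 [0.0489 0.35   0.3829]
0 692 [0.0494 0.3048 0.3823]
```

Emit:
send_rows:
  plan:
    - [255, 0, 0, -0.004, 0]
    - [255, 0, 0, -0.01, 0]
    - [255, 0, 0, -0.02, 0]
    - [255, 0, 0, -0.03, 0]
    - [255, 0, 0, -0.03, 0]
    - [255, 0, 0, -0.03, 0]
    - [0, 0, 0, -0.02, 0]
    - [0, 0, 0, 0, 0]
    - [0, 0, 0, 0, 0]
    - [0, 0, 0, 0, 0]
    - [0, 0, 0, 0, 0]

```text
time_s: 5.87
position: [0.4956, -0.2842, 0.1923]
tcp_rot: [[-0.068, 0.998, -0.002], [0.998, 0.068, 0.002], [0.002, -0.002, -1.0]]
force: [-0.8, -0.9, -0.2]
opening: 0.296
grasp_force: 0.0
```

Run:
```python
from h import *
s=read_state();print(s['position'],s['opening'])
for n in ('side','wrist'):
    p,d=capture(n);P=cloud(n,d);cv2.imwrite(f'pics/{n}3.png',p);np.save(f'pics/{n}3.npy',d)
    Q=P.reshape(-1,3);C=p.reshape(-1,3);R=(Q[:,:2]-[.5,-.3253]);yn=R@[-.068,.9977];xn=R@[.9977,.068]
    for a in range(-48,60,6):
        g=(abs(xn)<.034)&(yn>a/1000)&(yn<(a+6)/1000)&(Q[:,2]<.11)
        if g.sum()>3: print(n,a+3,g.sum(),np.percentile(Q[g,2],[10,50,90]).round(4))
    g=(abs(xn)<.05)&(yn>-.05)&(yn<.05)&(Q[:,2]>.066)&(Q[:,2]<.1)
    if g.any(): print('above rim xn',xn[g].min(),xn[g].max(),'yn',yn[g].min(),yn[g].max(),'z',Q[g,2].max())
cv2.imwrite('pics/s3.png',cv2.resize(cv2.imread('pics/side3.png')[200:330,140:300],None,fx=4,fy=4))
```

```text
[ 0.49561316 -0.28416036  0.19226397] 0.29637147551088827
side -45 93 [0.0475 0.0487 0.05  ]
side -39 112 [0.0477 0.0489 0.0502]
side -33 159 [0.0482 0.0497 0.0897]
side -27 276 [0.0485 0.0905 0.094 ]
side -21 139 [0.048  0.0494 0.0947]
side -15 99 [0.0478 0.0487 0.05  ]
side -9 96 [0.0479 0.0491 0.0499]
side -3 85 [0.0478 0.0489 0.0501]
side 3 71 [0.0477 0.0488 0.0497]
side 51 117 [0.0188 0.0228 0.0255]
side 57 517 [0.0257 0.0423 0.0585]
above rim xn -0.03463770763480067 0.035347719921573005 yn -0.032564711229874026 -0.021508028211841498 z 0.09641343078001308
wrist -33 63 [0.0868 0.0875 0.0882]
wrist -27 204 [0.0889 0.0912 0.0933]
wrist -21 148 [0.0924 0.0936 0.0945]
wrist -3 189 [0.0684 0.0701 0.0713]
wrist 3 450 [0.0628 0.0655 0.0684]
wrist 9 485 [0.0561 0.0586 0.0617]
wrist 15 549 [0.0499 0.0525 0.0552]
wrist 21 512 [0.0432 0.046  0.0487]
wrist 27 503 [0.0369 0.0397 0.0424]
wrist 33 461 [0.0302 0.033  0.0356]
wrist 39 456 [0.0239 0.0266 0.0292]
wrist 45 430 [0.0171 0.0201 0.0228]
wrist 51 80 [0.0154 0.0164 0.0177]
wrist 57 222 [0.0588 0.0596 0.0605]
above rim xn -0.028749608869746382 0.02645215595654643 yn -0.0319163267920029 0.004071768183950586 z 0.09568035661322702
```

View pics/s3.png

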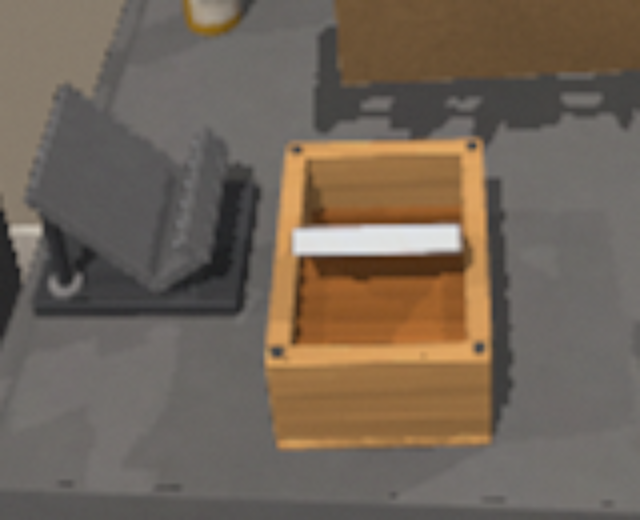

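The plate stands up by itself, leaning 47° from level. Its raised end is the white strip at (293–462, 228–255), centred across the pocket. I now go above the raised end with the jaws open and descend beside it.

Emit:
send_rows:
  plan:
    - [0, -0.0196, 0.0005, 0, 0]
    - [0, -0.0196, 0.0005, 0, 0]
    - [0, -0.0196, 0.0006, 0, 0]
    - [0, 0, 0, 0.005, 0]
    - [0, 0, 0, 0.015, 0]
    - [0, 0, 0, 0.02, 0]
    - [0, 0, 0, 0, 0]
    - [0, 0, 0, 0, 0]
    - [0, 0, 0, 0, 0]
    - [0, 0, 0, 0, 0]

```text
time_s: 6.8
position: [0.5026, -0.3435, 0.1544]
tcp_rot: [[-0.068, 0.998, 0.001], [0.998, 0.068, -0.001], [-0.001, 0.001, -1.0]]
force: [-0.3, -0.4, -0.3]
opening: 0.994
grasp_force: 0.0
```

Run:
```python
from h import *
s=read_state();R=s['position'][:2]-[.5,-.3253];print(s['position'],s['opening'],'yn',R@[-.068,.9977],'xn',R@[.9977,.068])
n='side'
p,d=capture(n);P=cloud(n,d);Q=P.reshape(-1,3);R=(Q[:,:2]-[.5,-.3253]);yn=R@[-.068,.9977];xn=R@[.9977,.068]
g=(yn>-.06)&(yn<.0)&(Q[:,2]>.14)&(Q[:,2]<.19)&(abs(xn)<.07)
print('finger xn hist',np.histogram(xn[g],bins=np.arange(-.07,.071,.005)))
g=(yn>-.05)&(yn<.0)&(Q[:,2]>.075)&(Q[:,2]<.1)&(abs(xn)<.05);print(xn[g].min(),xn[g].max())
```

```text
[ 0.50261395 -0.34348206  0.15437967] 0.9935463417591605 yn -0.018317992534114844 xn 0.0013715606091873355
finger xn hist (array([ 0,  0,  2, 35, 77, 92,  0,  0,  0,  0,  0,  0,  0,  0,  0,  0,  0,
        0,  0,  0,  0,  0, 18, 78, 58, 19,  0,  0]), array([-7.00000000e-02, -6.50000000e-02, -6.00000000e-02, -5.50000000e-02,
       -5.00000000e-02, -4.50000000e-02, -4.00000000e-02, -3.50000000e-02,
       -3.00000000e-02, -2.50000000e-02, -2.00000000e-02, -1.50000000e-02,
       -1.00000000e-02, -5.00000000e-03,  5.55111512e-17,  5.00000000e-03,
        1.00000000e-02,  1.50000000e-02,  2.00000000e-02,  2.50000000e-02,
        3.00000000e-02,  3.50000000e-02,  4.00000000e-02,  4.50000000e-02,
        5.00000000e-02,  5.50000000e-02,  6.00000000e-02,  6.50000000e-02,
        7.00000000e-02]))
-0.03477219265026106 0.03534883849168406
```

Emit:
send_rows:
  plan:
    - [0, 0, -0.001, 0.015, 0]
    - [0, 0, 0, 0.02, 0]
    - [0, 0, 0, 0.02, 0]
    - [0, 0, 0, 0.012, 0]
    - [0, 0, 0, 0.006, 0]
    - [0, 0, 0, 0.003, 0]
    - [0, 0, 0, 0, 0]
    - [0, 0, 0, 0, 0]
    - [0, 0, 0, 0, 0]

```text
time_s: 7.6
position: [0.5017, -0.3441, 0.0786]
tcp_rot: [[-0.068, 0.998, 0.002], [0.998, 0.068, -0.001], [-0.002, 0.001, -1.0]]
force: [-1.0, 0.2, 0.1]
opening: 1.001
grasp_force: 0.0
```

Emit:
send_rows:
  plan:
    - [255, 0, 0, 0, 0]
    - [255, 0, 0, 0, 0]
    - [255, 0, 0, 0, 0]
    - [255, 0, 0, 0, 0]
    - [255, 0, 0, 0, 0]
    - [255, 0, 0, 0, 0]
    - [255, 0, 0, 0, 0]
    - [255, 0, 0, 0, 0]

```text
time_s: 8.27
position: [0.5012, -0.3437, 0.0779]
tcp_rot: [[-0.068, 0.998, 0.0], [0.998, 0.068, -0.0], [-0.0, 0.0, -1.0]]
force: [-0.2, -0.2, 4.0]
opening: 0.823
grasp_force: 30.0
```

Emit:
send_rows:
  plan:
    - [255, 0, 0, -0.003, 0]
    - [255, 0, 0, -0.005, 0]
    - [255, 0, 0, -0.007, 0]
    - [255, 0, 0, -0.01, 0]
    - [255, 0, 0, -0.01, 0]
    - [255, 0, 0, -0.01, 0]
    - [255, 0, 0, -0.01, 0]
    - [255, 0, 0, -0.01, 0]
    - [255, 0, 0, -0.01, 0]
    - [255, 0, 0, -0.01, 0]
    - [255, 0, 0, -0.01, 0]
    - [255, 0, 0, -0.01, 0]
    - [255, 0, 0, -0.01, 0]
    - [255, 0, 0, -0.005, 0]
    - [255, 0, 0, 0, 0]
    - [255, 0, 0, 0, 0]

```text
time_s: 9.6
position: [0.5011, -0.3435, 0.1978]
tcp_rot: [[-0.068, 0.998, 0.0], [0.998, 0.068, -0.0], [-0.0, 0.0, -1.0]]
force: [-0.4, -0.0, -3.3]
opening: 0.827
grasp_force: 30.0
```

Run:
```python
from h import *
s=read_state();print(s['position'],s['opening'],s['grasp_force'],s['force'])
n='wrist'
p,d=capture(n);P=cloud(n,d);cv2.imwrite('pics/w4.png',p);Q=P.reshape(-1,3);R=(Q[:,:2]-s['position'][:2]);yn=R@[-.068,.9977];xn=R@[.9977,.068]
for a in range(-30,100,6):
    g=(abs(xn)<.03)&(yn>a/1000)&(yn<(a+6)/1000)&(Q[:,2]>.08)
    if g.sum()>3: print(a+3,g.sum(),np.percentile(Q[g,2],[10,50,90]).round(4))
```

```text
[ 0.50110177 -0.34350313  0.19778292] 0.827337604948188 29.999582637101412 [-0.39316622 -0.03254605 -3.32515632]
-15 128 [0.2059 0.2066 0.2071]
-9 671 [0.2078 0.21   0.2121]
-3 567 [0.212  0.2129 0.2137]
9 1614 [0.1957 0.1982 0.2005]
15 1882 [0.1894 0.1925 0.2842]
21 4961 [0.1844 0.2813 0.2964]
27 22629 [0.2699 0.2932 0.3016]
33 5150 [0.1719 0.2685 0.2706]
39 1216 [0.1634 0.166  0.1688]
45 1093 [0.1568 0.1595 0.1622]
51 1036 [0.1503 0.1531 0.1556]
57 963 [0.1436 0.1465 0.1492]
63 5988 [0.1416 0.3452 0.3452]
69 450 [0.1336 0.1352 0.1368]
```

View pics/w4.png

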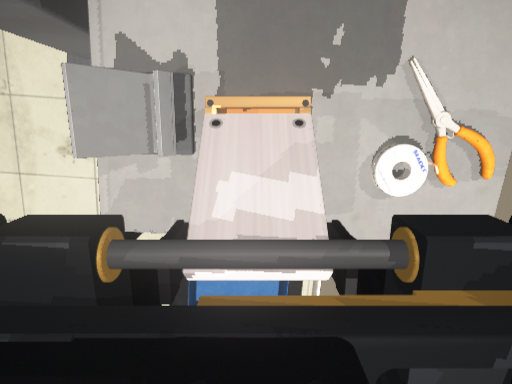

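The plate is held squarely, with its lower end at (205–315, 115), and still leans about 46°. I turn it so that it faces like the rest.

Emit:
send_rows:
  plan:
    - [255, 0, 0, 0, 0.06]
    - [255, 0, 0, 0, 0.11]
    - [255, 0, 0, 0, 0.11]
    - [255, 0, 0, 0, 0.11]
    - [255, 0, 0, 0, 0.11]
    - [255, 0, 0, 0, 0.11]
    - [255, 0, 0, 0, 0.11]
    - [255, 0, 0, 0, 0.11]
    - [255, 0, 0, 0, 0.11]
    - [255, 0, 0, 0, 0.11]
    - [255, 0, 0, 0, 0.11]
    - [255, 0, 0, 0, 0.11]
    - [255, 0, 0, 0, 0.11]
    - [255, 0, 0, 0, 0.11]
    - [255, 0, 0, 0, 0.11]
    - [255, 0, 0, 0, 0]
    - [255, 0, 0, 0, 0]

```text
time_s: 11.07
position: [0.5006, -0.3431, 0.1967]
tcp_rot: [[0.999, 0.042, -0.001], [0.042, -0.999, 0.001], [-0.001, -0.002, -1.0]]
force: [0.6, 1.0, -2.3]
opening: 0.825
grasp_force: 30.0
```

Emit:
send_rows:
  plan:
    - [255, -0.006, -0.002, 0, 0]
    - [255, -0.0124, -0.004, 0, 0]
    - [255, -0.0134, -0.0044, 0, 0]
    - [255, -0.0134, -0.0044, 0, 0]
    - [255, -0.0134, -0.0044, 0, 0]
    - [255, -0.0134, -0.0044, 0, 0]
    - [255, -0.0134, -0.0044, 0, 0]
    - [255, -0.0134, -0.0044, 0, 0]
    - [255, -0.0134, -0.0044, 0, 0]
    - [255, -0.0134, -0.0044, 0, 0]
    - [255, -0.0134, -0.0044, 0, 0]
    - [255, -0.0134, -0.0044, 0, 0]
    - [255, -0.0134, -0.0044, 0, 0]
    - [255, -0.0134, -0.0044, 0, 0]
    - [255, -0.0134, -0.0044, 0, 0]
    - [255, -0.0128, -0.0038, 0, 0]
    - [255, 0, 0, 0, 0]
    - [255, 0, 0, 0, 0]
    - [255, 0, 0, 0, 0]

```text
time_s: 12.65
position: [0.2938, -0.2852, 0.1979]
tcp_rot: [[0.999, 0.039, 0.001], [0.039, -0.999, -0.002], [0.001, 0.002, -1.0]]
force: [0.0, -0.6, -2.8]
opening: 0.823
grasp_force: 30.0
```

```bash
cat > m.py <<'E'
from h import *
O=np.array([.3885,-.281,.024]);a=np.radians(2.2);h=np.array([np.cos(a),np.sin(a),0]);l=np.array([-np.sin(a),np.cos(a),0]);Z=np.array([0,0,1.])
t=np.radians(40);u=-np.sin(t)*h+np.cos(t)*Z;n=np.cos(t)*h+np.sin(t)*Z
def look(tag):
    s=read_state();T=s['position'];print('T',T.round(4),'az',np.degrees(np.arctan2(s['tcp_rot'][1][1],s['tcp_rot'][0][1])).round(2),'F',s['force'].round(1),s['opening'].round(3))
    for nm in ('top','side','wrist'):
        p,d=capture(nm);cv2.imwrite(f'pics/{nm}_{tag}.png',p);Q=cloud(nm,d).reshape(-1,3);D=Q-T
        H=D@h;L=D@l
        g=(H>.012)&(H<.085)&(abs(L)<.045)&(abs(D[:,2]+.0+1.05*(H-.0365)+.0305)<.012)&(d.ravel()>0);q=D[g]
        if g.sum()<50: print(nm,'few',g.sum());continue
        for _ in range(5):
            A=np.c_[q@h,q@l,np.ones(len(q))];k=np.linalg.lstsq(A,q[:,2],rcond=None)[0];r=A@k-q[:,2];q=q[abs(r)<max(.0025,2*r.std())]
        N=-k[0]*h-k[1]*l+Z;N/=np.linalg.norm(N)
        R=cv2.minAreaRect(np.c_[q@h,q@l].astype(np.float32))
        print(nm,len(q),'tilt',np.degrees(np.arccos(N[2])).round(1),'ang to rest',np.degrees(np.arccos(N@n)).round(1),'rect',[np.round(x,4) for x in R],'hmax',np.percentile(q@h,99).round(4),'l',np.percentile(q@l,[1,99]).round(4),'z at h=.04',(k[0]*.04+k[2]).round(4))
E
python3 -c "
from m import *
look('a')"
```

```text
Traceback (most recent call last):
  File "m.py", line 5, in look
    s=read_state();T=s['position'];print('T',T.round(4),'az',np.degrees(np.arctan2(s['tcp_rot'][1][1],s['tcp_rot'][0][1])).round(2),'F',s['force'].round(1),s['opening'].round(3))
                                                                                                                                                            ^^^^^^^^^^^^^^^^^^
AttributeError: 'float' object has no attribute 'round'
```

```bash
sed -i "s/s\['opening'\].round(3)/round(s['opening'],3)/" m.py; python3 -c "
from m import *
look('a')"
```

```text
T [ 0.2938 -0.2852  0.1979] az -87.76 F [ 0.  -0.6 -2.8] 0.823
top 1041 tilt 47.4 ang to rest 2.6 rect [array([0.0435, 0.0008]), array([0.0725, 0.051 ]), np.float64(89.5234)] hmax 0.0685 l [-0.0345  0.0356] z at h=.04 -0.0323
side 1273 tilt 47.2 ang to rest 2.8 rect [array([ 0.0406, -0.0005]), array([0.0571, 0.076 ]), np.float64(0.4145)] hmax 0.0685 l [-0.0361  0.0351] z at h=.04 -0.0311
wrist 13824 tilt 47.3 ang to rest 2.7 rect [array([0.0406, 0.0002]), array([0.0571, 0.0722]), np.float64(0.0083)] hmax 0.0685 l [-0.0348  0.0351] z at h=.04 -0.0321
```

The plate's tilt is 47.3°, 2.7° from the rest's face, and it is centred. I lower it, then slide it down parallel to the rest, stopping short of the ledge.

Emit:
send_rows:
  plan:
    - [255, 0.0014, -0.0006, 0.004, 0]
    - [255, 0, 0, 0.008, 0]
    - [255, 0, 0, 0.01, 0]
    - [255, 0, 0, 0.01, 0]
    - [255, 0, 0, 0.01, 0]
    - [255, 0, 0, 0.0064, 0]
    - [255, 0, 0, 0.003, 0]
    - [255, 0, 0, 0, 0]
    - [255, 0, 0, 0, 0]
    - [255, 0.0032, 0, 0.0038, 0]
    - [255, 0.0032, 0, 0.0038, 0]
    - [255, 0.0032, 0, 0.0038, 0]
    - [255, 0.0032, 0, 0.0038, 0]
    - [255, 0.0032, 0, 0.0038, 0]
    - [255, 0.0032, 0, 0.0038, 0]
    - [255, 0.0032, 0, 0.0038, 0]
    - [255, 0.0032, 0, 0.0038, 0]
    - [255, 0, 0, 0, 0]
    - [255, 0, 0, 0, 0]

```text
time_s: 14.38
position: [0.3203, -0.2827, 0.1154]
tcp_rot: [[0.999, 0.039, -0.0], [0.039, -0.999, 0.001], [-0.0, -0.001, -1.0]]
force: [-0.9, -0.9, -2.1]
opening: 0.828
grasp_force: 30.0
```

Run:
```python
from m import *
look('b')
p=cv2.imread('pics/side_b.png')[180:300,110:260];cv2.imwrite('pics/sb.png',cv2.resize(p,None,fx=4,fy=4))
```

```text
T [ 0.3203 -0.2827  0.1154] az -87.75 F [-0.9 -0.9 -2.1] 0.828
top 728 tilt 47.5 ang to rest 2.6 rect [array([0.0411, 0.0007]), array([0.056 , 0.0722]), np.float64(1.6187)] hmax 0.0683 l [-0.0341  0.036 ] z at h=.04 -0.0324
side 1080 tilt 47.4 ang to rest 2.6 rect [array([ 0.0485, -0.0017]), array([0.0729, 0.0765]), np.float64(0.0017)] hmax 0.0682 l [-0.0366  0.0349] z at h=.04 -0.0314
wrist 13697 tilt 47.3 ang to rest 2.7 rect [array([ 0.0404, -0.0002]), array([0.0722, 0.0568]), np.float64(89.9886)] hmax 0.0681 l [-0.0351  0.0348] z at h=.04 -0.0318
```

View pics/sb.png

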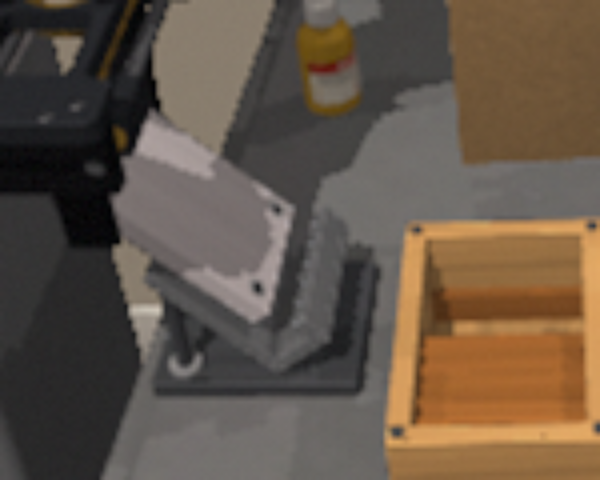

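The plate sits parallel above the rest, with its low edge at (240–295, 205–320), about 20 mm short of the ledge and between the rest and the lip. I continue slowly and watch the force.

Emit:
send_rows:
  plan:
    - [255, 0.0025, 0, 0.003, 0]
    - [255, 0.0025, 0, 0.003, 0]
    - [255, 0.0025, 0, 0.003, 0]
    - [255, 0.0017, 0, 0.002, 0]
    - [255, 0.0013, 0, 0.0015, 0]
    - [255, 0, 0, 0, 0]
    - [255, 0, 0, 0, 0]
    - [255, 0, 0, 0, 0]

```text
time_s: 15.2
position: [0.3307, -0.2824, 0.1032]
tcp_rot: [[0.999, 0.039, -0.0], [0.039, -0.999, 0.0], [-0.0, -0.0, -1.0]]
force: [0.6, 0.1, -3.4]
opening: 0.822
grasp_force: 30.0
```

Emit:
send_rows:
  plan:
    - [255, 0.001, 0, 0.001, 0]
    - [255, 0.0008, 0, 0.001, 0]
    - [255, 0.0008, 0, 0.001, 0]
    - [255, 0, 0, 0, 0]
    - [255, 0, 0, 0, 0]
    - [255, 0, 0, 0, 0]

```text
time_s: 15.7
position: [0.333, -0.2824, 0.1005]
tcp_rot: [[0.999, 0.039, -0.0], [0.039, -0.999, -0.0], [-0.0, 0.0, -1.0]]
force: [-3.5, -0.9, 2.5]
opening: 0.824
grasp_force: 30.0
```

It is on the ledge. I ease it 3 mm towards the rest's face.

Emit:
send_rows:
  plan:
    - [255, -0.0008, 0, 0.0006, 0]
    - [255, -0.0008, 0, 0.0006, 0]
    - [255, -0.0007, 0, 0.0006, 0]
    - [255, 0, 0, 0, 0]
    - [255, 0, 0, 0, 0]
    - [255, 0, 0, 0, 0]

```text
time_s: 16.2
position: [0.3312, -0.2826, 0.0988]
tcp_rot: [[0.999, 0.038, 0.001], [0.038, -0.999, -0.001], [0.001, 0.001, -1.0]]
force: [-2.2, -0.2, 6.1]
opening: 0.822
grasp_force: 30.0
```

```bash
cat >> m.py <<'E'
def pose(tag):
    for nm in ('top','side','wrist'):
        p,d=capture(nm);cv2.imwrite(f'pics/{nm}_{tag}.png',p);Q=cloud(nm,d).reshape(-1,3)-O
        X=np.c_[Q@u,Q@l,Q@n];g=(X[:,0]>.012)&(X[:,0]<.08)&(abs(X[:,1])<.034)&(X[:,2]>.007)&(X[:,2]<.03);q=X[g]
        if g.sum()<50: print(nm,'few');continue
        A=np.c_[q[:,:2],np.ones(len(q))];k=np.linalg.lstsq(A,q[:,2],rcond=None)[0]
        g=(X[:,0]>.012)&(X[:,0]<.12)&(abs(X[:,1])<.05)&(abs(X[:,2]-X[:,:2]@k[:2]-k[2])<.003);e=X[g]
        print(nm,len(q),'top face z at x=0,55:',k[2].round(4),(k[2]+.055*k[0]).round(4),'tilt deg',np.degrees(np.arctan(k[:2])).round(1),'y',np.percentile(e[:,1],[1,99]).round(4),'xmax',np.percentile(e[:,0],99.5).round(4))
E
python3 -c "
from m import *
pose('c')"
```

```text
top 632 top face z at x=0,55: 0.019 0.0147 tilt deg [-4.4  0. ] y [-0.0338  0.0366] xmax 0.0697
side 855 top face z at x=0,55: 0.0193 0.0152 tilt deg [-4.2  0.4] y [-0.0446  0.0367] xmax 0.1093
wrist 11077 top face z at x=0,55: 0.0188 0.0148 tilt deg [-4.2  0.1] y [-0.0354  0.0365] xmax 0.1102
```

Emit:
send_rows:
  plan:
    - [40, 0, 0, 0, 0]
    - [30, 0, 0, 0, 0]
    - [20, 0, 0, 0, 0]
    - [10, 0, 0, 0, 0]
    - [0, 0, 0, 0, 0]
    - [0, 0, 0, 0, 0]
    - [0, 0, 0, 0, 0]
    - [0, 0, 0, 0, 0]
    - [0, 0, 0, 0, 0]

```text
time_s: 17.1
position: [0.331, -0.2824, 0.0984]
tcp_rot: [[0.999, 0.039, 0.0], [0.039, -0.999, 0.0], [0.0, -0.0, -1.0]]
force: [-0.6, -0.2, -0.3]
opening: 0.995
grasp_force: 0.0
```

```bash
python3 -c "
from m import *
print(read_state()['opening']);pose('d')"
```

```text
0.994724822027441
top 640 top face z at x=0,55: 0.0189 0.0138 tilt deg [-5.3 -0.3] y [-0.0335  0.0368] xmax 0.077
side 860 top face z at x=0,55: 0.0191 0.0144 tilt deg [-4.9  0.2] y [-0.0359  0.0448] xmax 0.1088
wrist 11241 top face z at x=0,55: 0.0189 0.0139 tilt deg [-5.2 -0.3] y [-0.0428  0.0367] xmax 0.1102
```

Emit:
send_rows:
  plan:
    - [0, 0, 0, -0.005, 0]
    - [0, 0, 0, -0.01, 0]
    - [0, 0, 0, -0.02, 0]
    - [0, 0, 0, -0.02, 0]
    - [0, 0, 0, -0.02, 0]
    - [0, 0, 0, -0.02, 0]
    - [0, 0, 0, -0.005, 0]
    - [0, 0, 0, 0, 0]
    - [0, 0, 0, 0, 0]

```text
time_s: 18.0
position: [0.3308, -0.2822, 0.1983]
tcp_rot: [[0.999, 0.039, -0.0], [0.039, -0.999, 0.0], [-0.0, -0.0, -1.0]]
force: [-0.2, 0.8, 0.1]
opening: 0.998
grasp_force: 0.0
```

```bash
python3 -c "
from m import *
pose('e')
p=cv2.imread('pics/side_e.png')[180:300,110:260];cv2.imwrite('pics/se.png',cv2.resize(p,None,fx=4,fy=4))"
```

```text
top 774 top face z at x=0,55: 0.0187 0.0138 tilt deg [-5.1 -0.3] y [-0.0338  0.0366] xmax 0.1015
side 862 top face z at x=0,55: 0.0191 0.0144 tilt deg [-4.8  0.2] y [-0.0356  0.0356] xmax 0.1114
wrist 4550 top face z at x=0,55: 0.0189 0.0139 tilt deg [-5.2 -0.3] y [-0.0345  0.0357] xmax 0.1102
```

View pics/se.png

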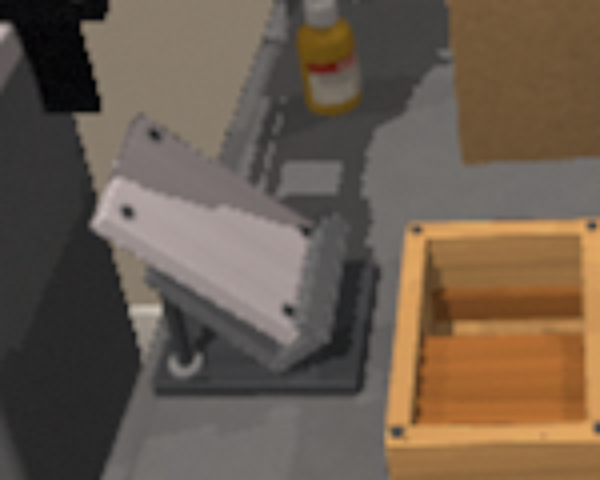

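The plate rests on the ledge, but its foot sticks about 7 mm out of the corner, so it leans 5° off the face. That is within tolerance, but not flat. I'll close the jaws and nudge the lower part gently into the corner.

Emit:
send_rows:
  plan:
    - [255, 0.0186, 0.0003, 0, 0]
    - [255, 0.0186, 0.0003, 0, 0]
    - [255, 0.0186, 0.0003, 0, 0]
    - [255, 0.0184, 0.0002, 0, 0]
    - [255, 0, 0, 0.02, 0]
    - [255, 0, 0, 0.02, 0]
    - [255, 0, 0, 0.02, 0]
    - [255, 0, 0, 0.02, 0]
    - [255, 0, 0, 0.02, 0]
    - [255, 0, 0, 0.0126, 0]
    - [255, 0, 0, 0, 0]
    - [255, 0, 0, 0, 0]
    - [255, 0, 0, 0, 0]
    - [255, 0, 0, 0, 0]

```text
time_s: 19.32
position: [0.4056, -0.2811, 0.0865]
tcp_rot: [[0.999, 0.039, 0.001], [0.039, -0.999, -0.001], [0.001, 0.001, -1.0]]
force: [-0.5, 0.4, -1.0]
opening: 0.044
grasp_force: 0.0
```

Emit:
send_rows:
  plan:
    - [255, -0.003, 0, 0.0025, 0]
    - [255, -0.003, 0, 0.0025, 0]
    - [255, -0.003, 0, 0.0025, 0]
    - [255, -0.003, 0, 0.0025, 0]
    - [255, -0.0015, 0, 0.0013, 0]
    - [255, 0, 0, 0, 0]
    - [255, 0, 0, 0, 0]

```text
time_s: 19.9
position: [0.3915, -0.2812, 0.0744]
tcp_rot: [[0.999, 0.038, -0.0], [0.038, -0.999, 0.0], [-0.0, -0.0, -1.0]]
force: [0.8, -0.3, 0.2]
opening: 0.001
grasp_force: 0.0
```

Emit:
send_rows:
  plan:
    - [255, -0.0008, 0, 0.0006, 0]
    - [255, -0.0008, 0, 0.0006, 0]
    - [255, -0.0008, 0, 0.0006, 0]
    - [255, -0.0008, 0, 0.0006, 0]
    - [255, 0, 0, 0, 0]
    - [255, 0, 0, 0, 0]

```text
time_s: 20.4
position: [0.389, -0.2816, 0.0722]
tcp_rot: [[0.999, 0.039, 0.001], [0.039, -0.999, -0.001], [0.001, 0.001, -1.0]]
force: [3.1, 0.4, 0.7]
opening: 0.001
grasp_force: 1.0
```

Emit:
send_rows:
  plan:
    - [255, -0.0008, 0, 0.0006, 0]
    - [255, -0.0008, 0, 0.0006, 0]
    - [255, 0, 0, 0, 0]
    - [255, 0, 0, 0, 0]

```text
time_s: 20.73
position: [0.3872, -0.2817, 0.071]
tcp_rot: [[0.999, 0.039, 0.001], [0.039, -0.999, -0.001], [0.001, 0.001, -1.0]]
force: [3.4, 0.8, -0.4]
opening: 0.003
grasp_force: 1.3
```

```bash
python3 -c "
from m import *
pose('f')"
```

```text
top few
side 141 top face z at x=0,55: 0.0134 0.0127 tilt deg [-0.7  0.9] y [-0.0358  0.0334] xmax 0.1115
wrist 62 top face z at x=0,55: 0.0388 0.012 tilt deg [-25.9  -0.7] y [-0.0092  0.0077] xmax 0.055
```

Emit:
send_rows:
  plan:
    - [255, -0.0006, 0, 0.0004, 0]
    - [255, 0, 0, 0, 0]
    - [255, 0.003, 0, -0.0025, 0]
    - [255, 0.006, 0, -0.005, 0]
    - [255, 0.01, 0, -0.01, 0]
    - [255, 0.01, 0, -0.02, 0]
    - [255, 0, 0, -0.03, 0]
    - [255, 0, 0, -0.03, 0]
    - [255, 0, 0, -0.03, 0]
    - [255, 0, 0, 0, 0]
    - [255, 0, 0, 0, 0]

```text
time_s: 21.8
position: [0.4155, -0.2805, 0.1998]
tcp_rot: [[0.999, 0.039, 0.001], [0.039, -0.999, -0.002], [0.001, 0.002, -1.0]]
force: [-0.1, 0.1, 0.3]
opening: 0.007
grasp_force: 0.0
```

```bash
python3 -c "
from m import *
print(read_state()['position'],read_state()['force']);pose('g')
p=cv2.imread('pics/side_g.png')[180:300,110:260];cv2.imwrite('pics/sg.png',cv2.resize(p,None,fx=4,fy=4))"
```

```text
[ 0.41547183 -0.28046346  0.19977309] [-0.05861438  0.11478029  0.3194416 ]
top few
side 813 top face z at x=0,55: 0.0128 0.0126 tilt deg [-0.1 -0.3] y [-0.036   0.0353] xmax 0.1108
wrist 599 top face z at x=0,55: 0.0116 0.0117 tilt deg [ 0.1 -0.5] y [-0.0333  0.0357] xmax 0.1001
```

View pics/sg.png

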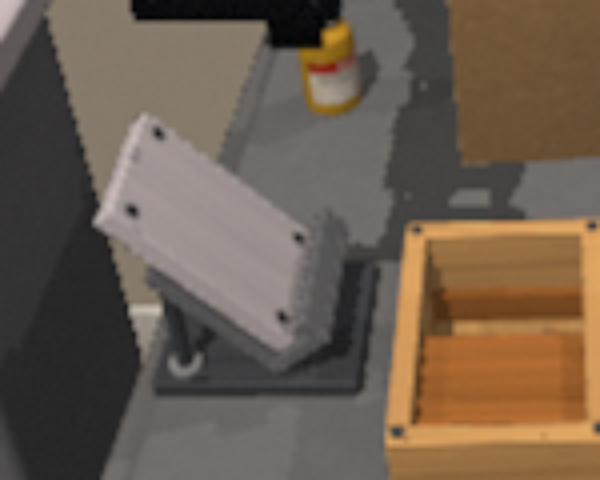

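The plate now lies flat on the rest (within 0.5°), with its short edge in the corner at (275–310, 235–355). It is centred and the gripper is clear.

```bash
python3 -c "
from rig import *
print(hand_in())"
```

```text
the job is handed in; nothing more can be done
None
```

The plate is flat on the stand's rest (within about 0.5°), short edge on the ledge, centred to about 1 mm and released; I handed the job in at about 22 s, and no verdict came back.

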